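# Work a sticking cover board back under the lamp housing

### The job

Uncover the bed of the exposure unit: slide its cover board straight back under the lamp housing until both of its ends are fully home against the rear stops. The tracks are sticky and the board racks and jams as soon as one end gets ahead, so push its near face at the left and right ends in turn, gently - never force it when it jams - and leave the unit's surroundings (tins, tape, scraper) as they are.

Things in the scene. Friction and masses are not known exactly. Their poses are not given: they have to be found in the camera images.
- unit: grey exposure unit, fixed, 290 (x) x 410 (y) x 205 mm high. Origin under its middle, on the table; x points away from the robot (the way the cover slides back, yawed with the unit), y left, z up; it spans x = -150 to +140 mm. Between two side tracks (rims y = +-160 to +-205 mm, top z = 54 mm) lies the open bed, surface z = 21 mm.
- bar (a point): middle of the top of the front end of the fixed dark middle bar (unit x = -150 mm, y = 0, z = 70 mm). The bar is 90 mm wide (unit y = -45 to +45 mm) and runs to the rear just above the cover, so the near face of the cover can be reached only left and right of it. A small knob on its front end reaches z = 78 mm.
- housing (a point): middle of the lower front edge of the lamp housing (unit x = 0, y = 0, z = 150 mm). The housing, 410 mm wide, overhangs all behind this edge from z = 150 to 205 mm. The push ends 12 mm beneath it, where an upright gripper has no room: lean the tool back, fingertips forward, 30 to 45 degrees.
- cover: sliding cover: plywood board 100 (along the slide) x 300 x 18 mm, 0.6 to 0.9 kg, loose in the unit's tracks under lips. Origin: middle of the lower edge of its near face, 30 mm above the table; axes as the unit's when straight. End shoes 60 mm long, 357 mm over their outer faces, with 1.5 mm side play each. Nothing on it can be gripped.
- cover_left (a point): centre of the left steel strike plate (70 x 14 mm) on the cover's near face, the place to push: 115 mm left of the cover's middle, 39 mm above the table. A push here swings this end forward (3 to 15 N) while the other stays about where it is, until at 0.06 to 0.09 rad of skew the cover binds, however hard it is pushed; then push the other end.
- cover_right (a point): the same on the right: 115 mm right of the cover's middle. Each plate is bent over the edge and shows as a grey patch on top of the board.
- home_left (a point): point fixed on the unit where cover_left lies when that end is home against its rear rubber stop (unit x = +12 mm, y = +115 mm, 39 mm above the table). The slide from the start is about 80 to 102 mm.
- home_right (a point): the same for cover_right (unit y = -115 mm).
- talc: bystander: white talc shaker tin, 33 mm across, 71 mm high, left of the unit; origin under its middle
- jar: bystander: small ochre jar, 39 mm across, 46 mm high, left of the unit; origin under its middle
- tape: bystander: blue roll of masking tape, 93 mm across, 24 mm high, lying on the lamp housing; origin under its middle
- scraper: bystander: ink scraper with a black handle, 117 mm long along its y, 37 mm wide, 14 mm high, lying left of the unit; origin under its middle

How it is judged:
By the outcome, as a careful person would: the job done as asked, in the order asked, and still so for the second after the job is handed in, with the robot touching nothing.
It also fails if it takes over 72 s, if anything falls off the work surface, if the arm or the gripper's body presses on something with over 40 N, if the wrist force passes 120 N, or if a joint passes its speed limit or range.

### The arm

A 6-joint arm with a two-finger parallel gripper is mounted at the origin on a cart in front of the work surface, level with it; the furniture and walls round the work are solid. World frame = base frame: x ahead of the robot, y to its left, z up, the work surface at z = 0. Lengths are in m, angles in rad, forces in N, time in s.
With the tool pointing down it reaches from about 0.325 to 0.775 m from the base axis. Payload 5.5 kg.
Tool frame: the origin (TCP) lies between the finger pads; the fingertips stand 11 mm ahead of it and the grasp point (between the pads) lies 8 mm behind it; z points along the fingers, y is the direction in which the jaws open and shut (so a half turn about z gives the same grasp; the last joint's range is limited). The gripper opens to 85 mm and grips with 20 to 120 N. Pads are 22 mm wide; open, the fingers measure 114 mm over their backs; the gripper's body (76 mm by 85 mm) begins 54 mm behind the grasp point. The pads swing forward as they close: fully open they stand 13 mm farther back than shut.
Start: joints at [-1.323, 0.091, 1.231, -0, 1.82, -0.057], TCP at [0.18, -0.572, 0.242] pointing down, gripper open.
Joint ranges: [-2.87, 2.87], [-0.86, 2.18], [0.17, 2.46], [-1.51, 4.65], [0.06, 2.69], [-2.65, 2.65]. Speed limits (rad/s): [2.57, 2.57, 3.01, 3.14, 3.14, 3.14].

### API

Orientations are given as a 3x3 rotation matrix whose columns are the frame's x, y, z axes.
In Python, from station import * gives the robot as it stands. The module is installed in compiled form; this text tells all that it offers. Calls block until the motion is done:
- move_ptp(position, orientation): joint-space move of the TCP to a pose.
- move_linear(position, ori=None, speed=0.15): straight line of the TCP; ori=None keeps the orientation; speed is the mean speed in m/s.
- movej(angles): joint-space move.
- command_gripper(opening, f_grip=None): opening from 0.0 (shut) to 1.0 (fully open); f_grip is the grip in N (None keeps the last); returns when the fingers have stopped.
- sleep(seconds).
- inverse_kinematics(position, orientation): joint angles nearest the present ones, or None.
- capture(name): name is "side" or "top"; returns (picture, depth): 480x640x3 uint8, red, green, blue; 480x640 float32, m along the optical axis (not along the pixel's ray), 0 where there is no reading.
- camera_params(name): a dict with "vertical_fov" (degrees; the focal length in pixels is half the picture's height over the tangent of half this angle, whatever the lens; pixels are square), "cx", "cy" (the principal point, pixels), "k1" (the pictures are not rectified: a ray, as slopes to the right and down, at radius r is drawn at 1 + k1 r^2 times it, then the intrinsics apply), "R" (3x3) and "t" (3): a world point X has camera coordinates R X + t. Camera axes: x right, y down, z forward; pixel columns grow to the right and rows downward; lengths in m; the calibration is good to about 2 mm. A picture is of the moment at which its call begins. camera_params takes no time and is no camera call.
A pose or a line that the arm cannot do raises Unreachable and nothing moves.
- job_done(): hands the job in, once; it reports no verdict.
Readings, each from a call of its own:
- read_clock(): time.
- read_joint_positions(): joint angles.
- read_joint_vel(): joint speeds.
- read_effort(): joint torques, N m.
- read_ee_pos(): TCP position.
- read_tool_rot(): TCP orientation.
- read_contact_force(): force on the tool from outside, world axes, zero at the start.
- read_moment(): the same for the moment, N m.
- read_gripper_width(): opening from 0.0 (shut) to 1.0 (fully open).
Only numpy, scipy, OpenCV 4.12 (cv2) and the standard library are available. Lean on these libraries where they do the work, as an engineer would, in place of code of your own. Each camera call takes 0.05 s, during which the arm holds its last target.

## Working session

There is one attempt and no reset: what is moved stays moved. The work goes in short steps, each a Python script; the robot and the scene stay as the last script left them, time stands still between calls to the robot, and variables do not carry over. Pictures are saved under pics/ and viewed, and the job is handed in when it is done.

```bash
mkdir -p pics; python3 - <<'E'
from station import *
import cv2,numpy as np
for n in("top","side"):
    p,d=capture(n); cv2.imwrite(f"pics/{n}0.png",p[:,:,::-1]); np.save(f"{n}0_d.npy",d)
    print(n,camera_params(n))
print(read_clock())
E
```

```text
top {'vertical_fov': 44.56997384493234, 'cx': 311.13254140223336, 'cy': 237.33474141054006, 'k1': -0.06800957771988238, 'R': array([[ 0.38704957, -0.92205493,  0.00271055],
       [-0.89243485, -0.37535192, -0.25034171],
       [ 0.23184622,  0.09447566, -0.96815375]]), 't': array([0.12975497, 0.6612036 , 1.37235749])}
side {'vertical_fov': 43.193835085220925, 'cx': 311.2489951849802, 'cy': 244.20718064345135, 'k1': 6.346317312894376e-05, 'R': array([[-0.45803099, -0.8888255 ,  0.01403003],
       [-0.73766191,  0.37123118, -0.56395241],
       [ 0.4960469 , -0.2686571 , -0.8256881 ]]), 't': array([0.61495902, 0.34573964, 1.12957597])}
0.1
```

View pics/top0.png

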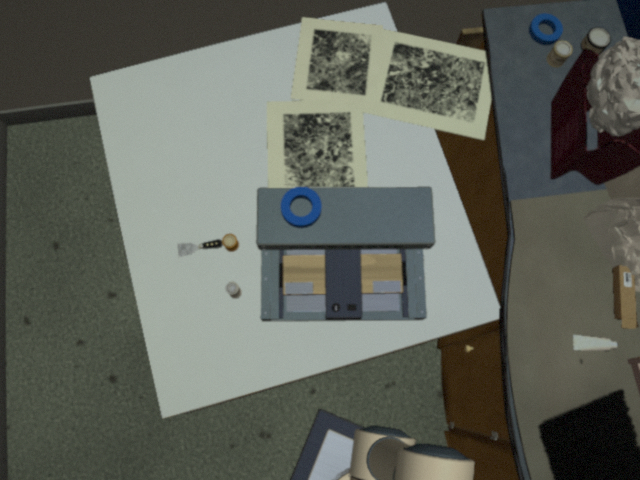

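View pics/side0.png

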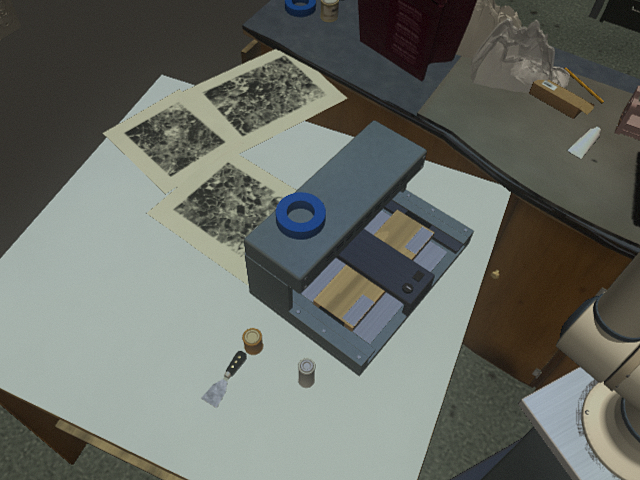

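The top view shows the unit at columns 258–434, rows 187–320, with the plates at about (300,288) and (386,287). The tins and scraper are to its left. Next I'll zoom in and measure.

```bash
cat > h.py <<'E'
import numpy as np,cv2
from station import *
def K(n):
    c=camera_params(n); f=240/np.tan(np.radians(c["vertical_fov"])/2)
    return c,np.array([[f,0,c["cx"]],[0,f,c["cy"]],[0,0,1]]),np.array([c["k1"],0,0,0,0.])
def proj(n,X):
    c,k,d=K(n); return cv2.projectPoints(np.atleast_2d(np.asarray(X,float)),cv2.Rodrigues(c["R"])[0],c["t"],k,d)[0][:,0]
def ray(n,uv):
    c,k,d=K(n); s=cv2.undistortPoints(np.atleast_2d(np.asarray(uv,float))[:,None],k,d)[:,0]
    D=np.c_[s,np.ones(len(s))]@c["R"]; return -c["R"].T@c["t"],D
def onz(n,uv,z):
    o,D=ray(n,uv); return o+D*((z-o[2])/D[:,2])[:,None]
E
python3 - <<'E'
import cv2
a=cv2.imread('pics/top0.png')[180:330,250:440]; cv2.imwrite('pics/top0z.png',cv2.resize(a,None,fx=4,fy=4,interpolation=cv2.INTER_CUBIC))
a=cv2.imread('pics/side0.png')[180:380,280:480]; cv2.imwrite('pics/side0z.png',cv2.resize(a,(600,600),interpolation=cv2.INTER_CUBIC))
E
```

```text
(no output)
```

View pics/top0z.png

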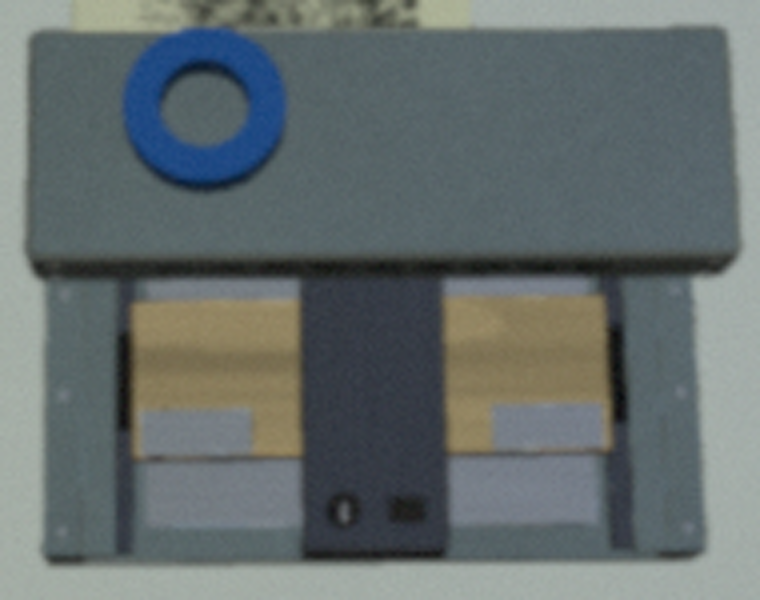

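View pics/side0z.png

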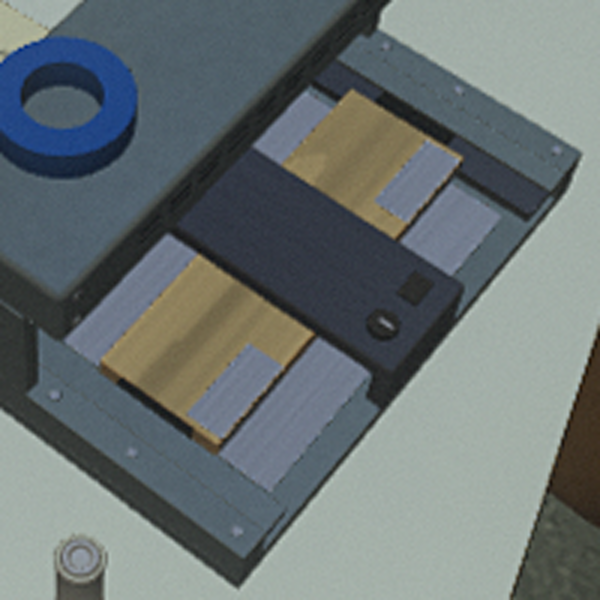

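```bash
cat > m.py <<'E'
from h import *
T=lambda p:(np.array(p,float)+.5)/4-.5+[250,180]
S=lambda p:(np.array(p,float)+.5)/3-.5+[280,180]
def show(n,f,pts,z):
    X=onz(n,f(pts),z); print(n,z,X[:,:2].round(4).tolist()); return X[:,:2]
P=[];U=[]
def add(n,f,pts,z,u): P.append(show(n,f,pts,z));U.append(np.array(u))
add('top',T,[(46,553),(703,550)],.054,[(-.15,.205),(-.15,-.205)])
add('top',T,[(303,548),(445,548)],.07,[(-.15,.045),(-.15,-.045)])
add('top',T,[(32,30),(725,28)],.205,[(.14,.205),(.14,-.205)])
add('side',S,[(240,555),(578,155)],.054,[(-.15,.205),(-.15,-.205)])
add('side',S,[(388,372),(463,286)],.07,[(-.15,.045),(-.15,-.045)])
def fit(a,b):
    ca,cb=a.mean(0),b.mean(0);A=a-ca;B=b-cb
    th=np.arctan2((B[:,0]*A[:,1]-B[:,1]*A[:,0]).sum(),(A*B).sum());R=np.array([[np.cos(th),-np.sin(th)],[np.sin(th),np.cos(th)]])
    return th,ca-R@cb,R
for idx in ([0,1,2],[3,4],[0,1,2,3,4]):
    a=np.vstack([P[i] for i in idx]);b=np.vstack([U[i] for i in idx]);th,t,R=fit(a,b)
    print(idx,th,t,'res',((a-t)@R-b).round(4).tolist())
np.savez('unit.npz',th=th,t=t,R=R)
print('cover near top edge in unit (z .048)')
for n,f,pts in(('top',T,[(135,457),(302,457),(447,453),(608,449),(196,455),(547,447)]),('side',S,[(218,450),(313,337),(398,235),(462,158)])):
    X=onz(n,f(pts),.048)[:,:2]; print(n,((X-t)@R).round(4).tolist())
E
python3 m.py
```

```text
top 0.054 [[0.3305, 0.4128], [0.4884, 0.0406]]
top 0.07 [[0.3926, 0.2682], [0.426, 0.1886]]
top 0.205 [[0.5933, 0.5254], [0.7515, 0.1536]]
side 0.054 [[0.3322, 0.4194], [0.4892, 0.0476]]
side 0.07 [[0.394, 0.2734], [0.4271, 0.1922]]
[0, 1, 2] 0.4018788226568948 [0.54611754 0.28573069] res [[0.0012, -0.0037], [0.001, 0.002], [0.0019, -0.0011], [0.0014, 0.0026], [-0.0028, -0.0029], [-0.0027, 0.0031]]
[3, 4] 0.39902357875802535 [0.54884896 0.29142048] res [[0.0001, -0.0029], [0.0003, 0.0035], [0.0003, -0.0015], [-0.0007, 0.0009]]
[0, 1, 2, 3, 4] 0.3984937700963826 [0.54726465 0.28787755] res [[-0.0013, -0.0057], [-0.0002, -0.0], [-0.0002, -0.0031], [-0.0003, 0.0006], [-0.0054, -0.004], [-0.0039, 0.002], [0.0028, -0.0003], [0.0032, 0.0061], [0.0031, 0.0011], [0.0021, 0.0035]]
cover near top edge in unit (z .048)
top [[-0.0909, 0.1455], [-0.0909, 0.0415], [-0.0885, -0.0489], [-0.0862, -0.1496], [-0.0896, 0.1075], [-0.0849, -0.1114]]
side [[-0.0908, 0.1535], [-0.0882, 0.0448], [-0.0852, -0.061], [-0.0827, -0.1464]]
```

```bash
cat >> h.py <<'E'
u=np.load('unit.npz') if __import__('os').path.exists('unit.npz') else None
th,t0=float(u['th']),u['t']
f=np.array([np.cos(th),np.sin(th),0]);l=np.array([-np.sin(th),np.cos(th),0]);up=np.array([0,0,1.])
A=np.radians(40); tz=f*np.sin(A)-up*np.cos(A)
SG=1
def ori(sg=None):
    y=l*(SG if sg is None else sg); return np.c_[np.cross(y,tz),y,tz]
def W(x,y,z): return np.array([t0[0],t0[1],0])+f*x+l*y+up*z
# tool such that the forward tip corner is at unit x, y, contact height z
def tcp(x,y,zc=.041,back=0.):
    return W(x,y,zc)-11e-3*(f*np.cos(A)+up*np.sin(A))-11e-3*tz-back*tz
def inv(): # current contact-corner x,y in unit
    p=read_ee_pos()+11e-3*(f*np.cos(A)+up*np.sin(A))+11e-3*tz-W(0,0,0); return p@f,p@l,p[2]
def F(): 
    c=np.asarray(read_contact_force()); return c@f,c@l,c[2]
E
python3 - <<'E'
from h import *
for sg in(1,-1):
  for y in(.115,-.115):
    for x,b in((-.1,.1),(-.1,0),(.012,.1),(.012,0)):
        q=inverse_kinematics(tcp(x,y,back=b),ori(sg)); print(sg,y,x,b,None if q is None else np.round(q,2))
E
```

```text
1 0.115 -0.1 0.1 None
1 0.115 -0.1 0 [ 0.82 -0.59  2.3  -0.37  0.82 -0.98]
1 0.115 0.012 0.1 [ 0.77 -0.51  2.1  -0.3   0.9  -1.09]
1 0.115 0.012 0 [ 0.72 -0.24  2.04 -0.32  0.69 -1.07]
1 -0.115 -0.1 0.1 None
1 -0.115 -0.1 0 [ 0.07 -0.77  2.4   0.28  0.86 -2.01]
1 -0.115 0.012 0.1 [ 0.12 -0.63  2.18  0.23  0.92 -1.93]
1 -0.115 0.012 0 [ 0.16 -0.33  2.12  0.24  0.68 -1.94]
-1 0.115 -0.1 0.1 None
-1 0.115 -0.1 0 [ 0.82 -0.59  2.3  -0.37  0.82  2.16]
-1 0.115 0.012 0.1 [ 0.77 -0.51  2.1  -0.3   0.9   2.05]
-1 0.115 0.012 0 [ 0.72 -0.24  2.04 -0.32  0.69  2.07]
-1 -0.115 -0.1 0.1 None
-1 -0.115 -0.1 0 [ 0.07 -0.77  2.4   0.28  0.86  1.13]
-1 -0.115 0.012 0.1 [ 0.12 -0.63  2.18  0.23  0.92  1.21]
-1 -0.115 0.012 0 [ 0.16 -0.33  2.12  0.24  0.68  1.2 ]
```

```bash
cat >> h.py <<'E'
def setA(deg):
    global A,tz
    A=np.radians(deg); tz=f*np.sin(A)-up*np.cos(A)
def raised(x,y): return tcp(x,y)+up*.072-f*RB()
def RB(): return 0.008 if A<np.radians(30) else .045
E
python3 - <<'E'
import h; from h import *
for A_ in(15,20,25,38):
  setA(A_)
  for y in(.115,-.115):
    for x in(-.1,-.07,-.05,-.03,.012):
        o=[]
        for p in(tcp(x-.008,y),raised(x,y)):
            q=inverse_kinematics(p,h.ori(1)); o.append(None if q is None else np.round(q,2).tolist())
        print(A_,y,x,o)
E
```

```text
15 0.115 -0.1 [[0.71, -0.29, 1.95, -0.08, 1.23, -1.24], [0.71, -0.33, 1.86, -0.08, 1.37, -1.25]]
15 0.115 -0.07 [[0.69, -0.21, 1.88, -0.08, 1.22, -1.26], [0.69, -0.25, 1.79, -0.08, 1.35, -1.27]]
15 0.115 -0.05 [[0.68, -0.15, 1.83, -0.08, 1.21, -1.27], [0.68, -0.2, 1.74, -0.07, 1.34, -1.28]]
15 0.115 -0.03 [[0.67, -0.1, 1.79, -0.07, 1.2, -1.28], [0.67, -0.14, 1.7, -0.07, 1.34, -1.29]]
15 0.115 0.012 [[0.65, 0.01, 1.68, -0.07, 1.2, -1.3], [0.65, -0.03, 1.59, -0.07, 1.33, -1.31]]
15 -0.115 -0.1 [[0.17, -0.38, 2.02, 0.06, 1.25, -1.82], [0.17, -0.42, 1.92, 0.06, 1.38, -1.81]]
15 -0.115 -0.07 [[0.18, -0.29, 1.95, 0.06, 1.22, -1.8], [0.18, -0.33, 1.85, 0.06, 1.36, -1.79]]
15 -0.115 -0.05 [[0.19, -0.23, 1.9, 0.06, 1.21, -1.79], [0.19, -0.27, 1.81, 0.05, 1.35, -1.78]]
15 -0.115 -0.03 [[0.2, -0.17, 1.85, 0.05, 1.21, -1.78], [0.2, -0.21, 1.76, 0.05, 1.34, -1.78]]
15 -0.115 0.012 [[0.22, -0.05, 1.74, 0.05, 1.2, -1.77], [0.22, -0.1, 1.65, 0.05, 1.33, -1.76]]
20 0.115 -0.1 [[0.73, -0.36, 2.03, -0.12, 1.15, -1.21], [0.73, -0.41, 1.93, -0.12, 1.29, -1.22]]
20 0.115 -0.07 [[0.71, -0.28, 1.96, -0.12, 
[... 2007 characters left out ...]
 -0.32, 0.79, -1.05], [0.81, -0.62, 2.17, -0.3, 0.99, -1.08]]
38 0.115 -0.03 [[0.75, -0.37, 2.13, -0.31, 0.77, -1.06], [0.78, -0.55, 2.13, -0.29, 0.96, -1.09]]
38 0.115 0.012 [[0.72, -0.24, 2.03, -0.29, 0.73, -1.1], [0.75, -0.42, 2.04, -0.27, 0.91, -1.13]]
38 -0.115 -0.1 [[0.07, -0.77, 2.39, 0.25, 0.9, -1.99], None]
38 -0.115 -0.07 [[0.1, -0.64, 2.31, 0.24, 0.84, -1.97], [0.06, -0.84, 2.3, 0.23, 1.07, -1.95]]
38 -0.115 -0.05 [[0.12, -0.56, 2.26, 0.24, 0.81, -1.96], [0.09, -0.76, 2.25, 0.22, 1.02, -1.94]]
38 -0.115 -0.03 [[0.13, -0.48, 2.21, 0.23, 0.78, -1.95], [0.1, -0.68, 2.21, 0.22, 0.99, -1.93]]
38 -0.115 0.012 [[0.16, -0.34, 2.11, 0.22, 0.73, -1.92], [0.14, -0.53, 2.11, 0.2, 0.92, -1.9]]
```

```bash
cat >> h.py <<'E'
def goto(side,x,gap=.008,speed=.25):
    """from a raised pose: cross over and come down gap before face at x"""
    y=.115*side; setA(20 if x<-.05 else 38)
    move_linear(raised(x-gap,y),ori(),speed)
    move_linear(tcp(x-gap,y),ori(),speed)
def lift(speed=.25):
    x,y,z=inv(); move_linear(tcp(x-.005,y),None,.1); move_linear(raised(x-.005,y),None,speed)
def push(side,xt,fmax=16,step=.002,speed=.03,quiet=False):
    y=.115*side; x=inv()[0]; b=F()[0]; log=[]; r='target'
    while x<xt-1e-4:
        x=min(x+step,xt); move_linear(tcp(x,y),None,speed)
        fo=b-F()[0]; log.append((round(inv()[0]*1e3,1),round(float(fo),1)))
        if fo>fmax: r='force'; break
    if not quiet: print('L' if side>0 else 'R',r,log,'t',round(read_clock(),2))
    return r,log
E
python3 - <<'E'
import h; from h import *
command_gripper(0.0)
setA(20)
p=raised(-.11,.115)+up*.08
move_ptp(p,ori()); print(read_clock(),read_ee_pos()-p)
x=-.1
goto(1,x-.006); print(read_clock(),inv(),F(),read_gripper_width())
push(1,-.094,fmax=5)
p,d=capture("top"); cv2.imwrite("pics/top1.png",cv2.resize(p[160:340,220:460,::-1],(800,600),interpolation=cv2.INTER_CUBIC))
p,d=capture("side"); cv2.imwrite("pics/side1.png",p[:,:,::-1])
E
```

```text
4.1333 [ 4.65044884e-04 -4.12528558e-04  1.53172433e-05]
5.0417 (np.float64(-0.11301296544578315), np.float64(0.11519882895211873), np.float64(0.043115437385126444)) (np.float64(0.7313120819996325), np.float64(-0.20821527435493303), np.float64(1.193838724965676)) -0.0007626941220707286
L target [(np.float64(-109.6), 0.6), (np.float64(-108.8), 0.5), (np.float64(-107.0), 1.0), (np.float64(-104.9), 0.8), (np.float64(-103.0), 0.3), (np.float64(-100.9), -0.0), (np.float64(-98.9), 1.2), (np.float64(-96.9), -0.5), (np.float64(-94.9), 0.4), (np.float64(-94.0), 1.0)] t 7.54
```

View pics/top1.png

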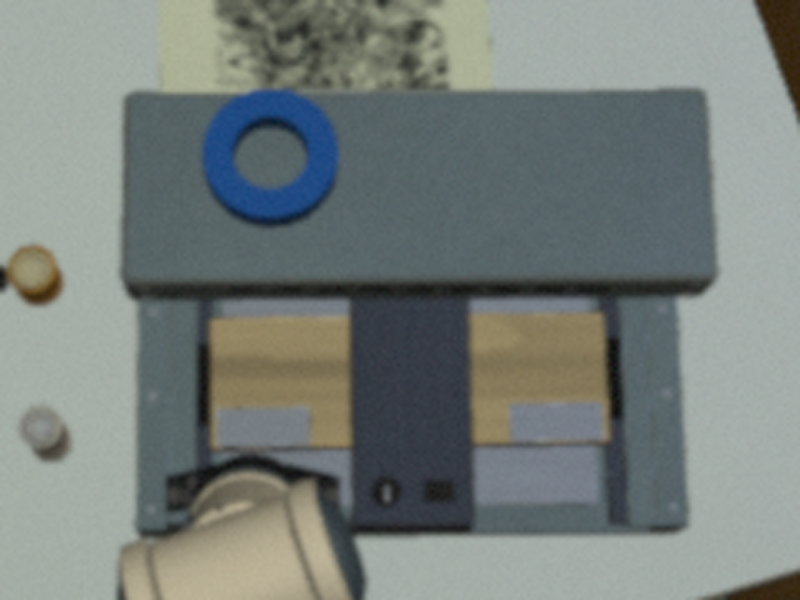

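View pics/side1.png

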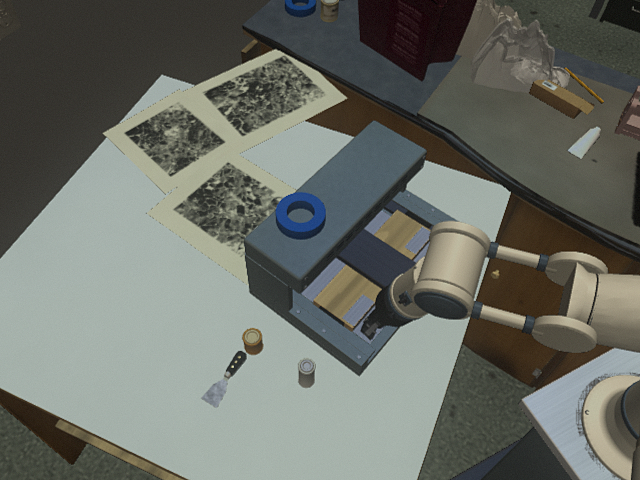

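The gripper stands in the left slot (top view about (250,470) in the zoom) with a small gap to the plate. It's clear of the tins, rim and bar. I'll start pushing.

```bash
python3 - <<'E'
import h; from h import *
r,log=push(1,-.080,step=.0025)
E
```

```text
L target [(np.float64(-90.3), -0.8), (np.float64(-87.5), -1.5), (np.float64(-85.4), 4.1), (np.float64(-82.8), 3.8), (np.float64(-80.2), 3.3), (np.float64(-80.2), 3.8)] t 9.23
```

```bash
python3 - <<'E'
import h; from h import *
push(1,-.073,step=.0035)
lift(); goto(-1,-.082); print(read_clock())
r,log=push(-1,-.062,step=.003)
p,d=capture("top"); cv2.imwrite("pics/top2.png",cv2.resize(p[160:340,220:460,::-1],(800,600),interpolation=cv2.INTER_CUBIC))
E
```

```text
L target [(np.float64(-76.6), -1.4), (np.float64(-73.2), -1.3), (np.float64(-73.2), -0.4)] t 10.01
12.2667
R target [(np.float64(-86.0), 1.3), (np.float64(-84.0), 1.2), (np.float64(-81.2), 0.7), (np.float64(-78.6), 4.1), (np.float64(-75.5), 3.5), (np.float64(-72.4), 2.6), (np.float64(-69.3), 2.8), (np.float64(-66.3), 2.5), (np.float64(-63.4), 3.1), (np.float64(-62.2), 4.7)] t 14.77
```

View pics/top2.png

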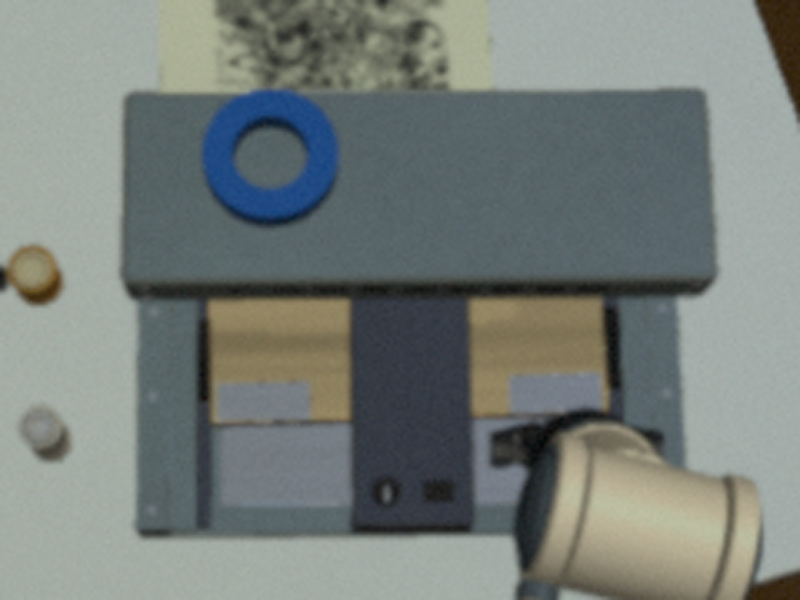

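```bash
sed -i 's/setA(20 if x<-.05 else 38)/setA(20 if x<-.075 else 30 if x<-.045 else 38)/; s/A<np.radians(30) else/A<np.radians(29) else/' h.py; python3 - <<'E'
import h; from h import *
setA(20)
lift(); goto(1,-.074,gap=.005); print(read_clock())
r,_=push(1,-.050,step=.0035)
if r=='target':
    lift(); goto(-1,-.062,gap=.005); print(read_clock())
    push(-1,-.040,step=.0035)
p,d=capture("top"); cv2.imwrite("pics/top3.png",cv2.resize(p[160:340,220:460,::-1],(800,600),interpolation=cv2.INTER_CUBIC))
E
```

```text
17.0917
L target [(np.float64(-74.7), 1.4), (np.float64(-71.9), 1.2), (np.float64(-68.5), 2.2), (np.float64(-65.1), 2.9), (np.float64(-61.6), 2.8), (np.float64(-58.0), 2.2), (np.float64(-54.5), 2.0), (np.float64(-51.0), 3.3), (np.float64(-50.3), 5.3)] t 19.48
21.7833
R target [(np.float64(-63.0), 0.6), (np.float64(-60.1), 0.4), (np.float64(-56.8), -0.1), (np.float64(-53.4), 1.7), (np.float64(-49.9), 1.5), (np.float64(-46.3), 0.3), (np.float64(-42.8), 0.9), (np.float64(-40.0), 2.3)] t 23.89
```

View pics/top3.png

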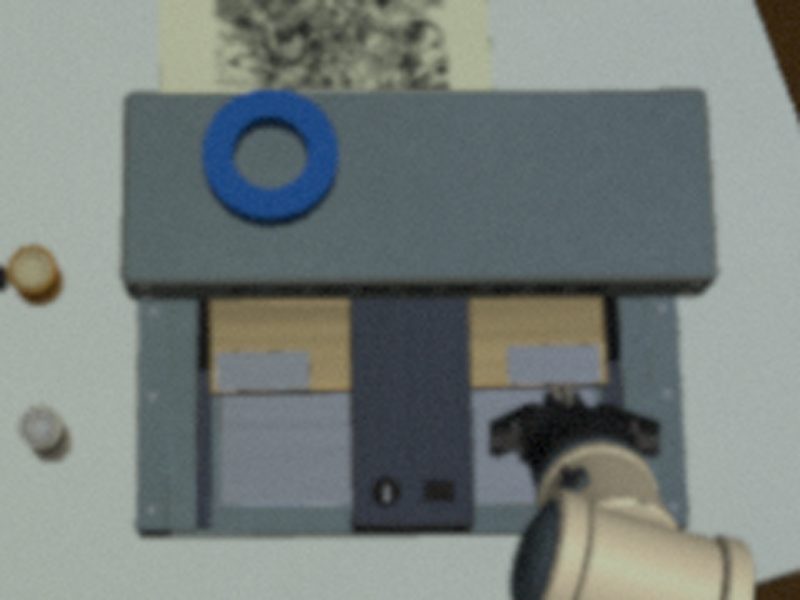

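```bash
python3 - <<'E'
import h; from h import *
setA(30)
lift(.3); goto(1,-.051,gap=.004,speed=.3); print(read_clock())
r,_=push(1,-.027,step=.004,speed=.04)
if r=='target':
    lift(.3); goto(-1,-.040,gap=.004,speed=.3); print(read_clock(),inv(),F())
    push(-1,-.015,step=.004,speed=.04)
print(np.degrees(h.A))
p,d=capture("top"); cv2.imwrite("pics/top4.png",cv2.resize(p[160:340,220:460,::-1],(800,600),interpolation=cv2.INTER_CUBIC))
p,d=capture("side"); cv2.imwrite("pics/side4.png",p[:,:,::-1])
E
```

```text
25.975
L target [(np.float64(-50.4), -0.7), (np.float64(-47.1), 0.4), (np.float64(-43.4), 1.9), (np.float64(-39.4), 1.3), (np.float64(-35.4), 1.4), (np.float64(-31.4), -0.2), (np.float64(-27.4), -0.0), (np.float64(-27.3), 5.1)] t 27.98
30.0083 (np.float64(-0.044524265708629725), np.float64(-0.11311991238150781), np.float64(0.03954685898297558)) (np.float64(-0.16027340023794723), np.float64(-0.35348010949932307), np.float64(0.4854929184706784))
R target [(np.float64(-39.5), -0.8), (np.float64(-36.2), 0.3), (np.float64(-32.4), 0.9), (np.float64(-28.5), -0.4), (np.float64(-24.5), 0.7), (np.float64(-20.5), -0.5), (np.float64(-16.5), 0.2), (np.float64(-15.2), 2.4)] t 32.01
38.0
```

View pics/top4.png

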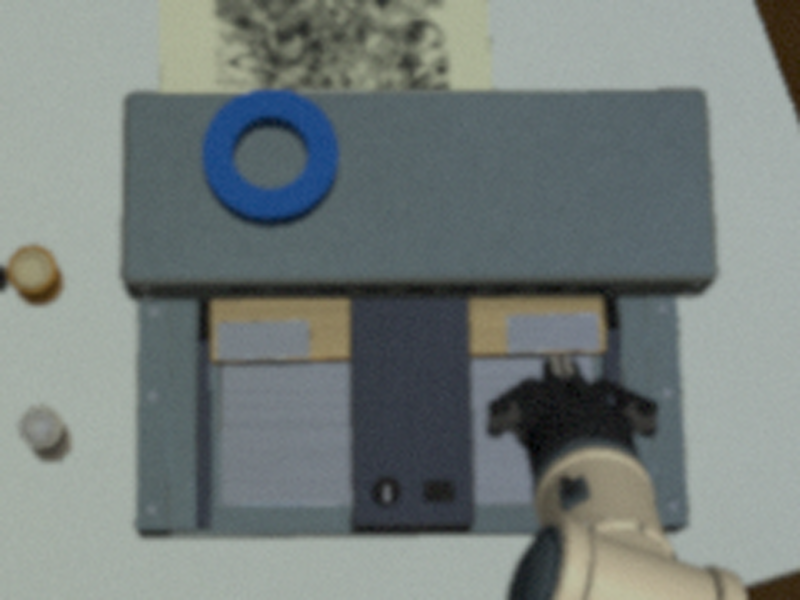

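View pics/side4.png

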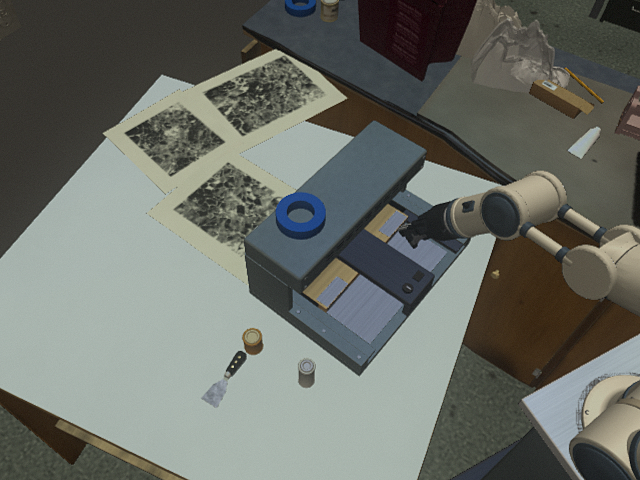

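The board is sliding freely, with near edges at zoom rows about 360 left and 353 right. The surroundings are unchanged.

```bash
python3 - <<'E'
import h; from h import *
setA(38)
lift(.3); goto(1,-.028,gap=.004,speed=.3); print(read_clock())
r,_=push(1,-.003,step=.004,speed=.04)
if r=='target':
    lift(.3); goto(-1,-.016,gap=.004,speed=.3); print(read_clock(),inv(),F())
    push(-1,.006,step=.004,speed=.04)
p,d=capture("top"); cv2.imwrite("pics/top5.png",cv2.resize(p[160:340,220:460,::-1],(800,600),interpolation=cv2.INTER_CUBIC))
E
```

```text
34.1417
L target [(np.float64(-27.4), -1.6), (np.float64(-24.1), -1.0), (np.float64(-20.3), -0.5), (np.float64(-16.3), -0.5), (np.float64(-12.3), 0.3), (np.float64(-8.4), 0.5), (np.float64(-4.3), -0.1), (np.float64(-3.2), 3.1)] t 36.14
38.175 (np.float64(-0.02062593060028329), np.float64(-0.11308938661798551), np.float64(0.0394292234691722)) (np.float64(0.05341519161457339), np.float64(-0.019103270599251487), np.float64(0.7043740404862344))
R target [(np.float64(-15.7), 0.7), (np.float64(-12.3), 0.6), (np.float64(-8.5), 0.4), (np.float64(-4.6), -0.0), (np.float64(-0.6), 0.5), (np.float64(3.4), 0.2), (np.float64(6.0), 0.8)] t 39.92
```

View pics/top5.png

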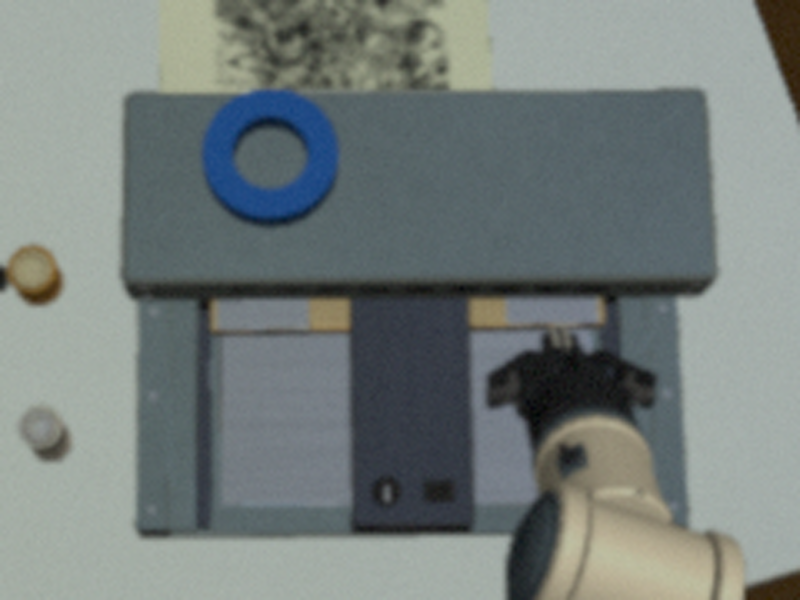

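```bash
python3 - <<'E'
import h; from h import *
setA(38)
lift(.3); goto(1,-.003,gap=.004,speed=.3); print(read_clock())
r,_=push(1,.006,step=.0045,speed=.04)
if r=='target': r,_=push(1,.022,fmax=12,step=.0015,speed=.03)
print(F(),inv(),read_clock())
E
```

```text
42.0083
L target [(np.float64(-1.8), -0.1), (np.float64(1.9), 1.3), (np.float64(6.0), 0.4)] t 42.78
L force [(np.float64(7.3), 3.2), (np.float64(8.9), 2.7), (np.float64(10.4), 3.0), (np.float64(11.7), 6.2), (np.float64(12.1), 21.8)] t 44.03
(np.float64(-22.04625442783695), np.float64(0.7269641203734145), np.float64(11.736047509136224)) (np.float64(0.012110439819110313), np.float64(0.11516370319814163), np.float64(0.04070521110546123)) 44.0333
```

```bash
python3 - <<'E'
import h; from h import *
setA(38)
lift(.3); goto(-1,.005,gap=.004,speed=.3); print(read_clock())
r,_=push(-1,.008,step=.003,speed=.04)
if r=='target': r,_=push(-1,.022,fmax=12,step=.001,speed=.03)
print(inv(),read_clock())
lift(.3); goto(1,.010,gap=.003,speed=.3); print(read_clock())
r,_=push(1,.020,fmax=12,step=.0012,speed=.03)
print(inv(),read_clock())
E
```

```text
46.0667
R target [(np.float64(4.3), 0.6), (np.float64(6.7), 0.1), (np.float64(8.0), -0.0)] t 46.82
R force [(np.float64(9.0), 0.2), (np.float64(9.8), 4.4), (np.float64(10.8), 5.0), (np.float64(11.8), 4.7), (np.float64(12.8), 5.5), (np.float64(13.7), 6.3), (np.float64(13.9), 18.5)] t 48.57
(np.float64(0.013928456810698249), np.float64(-0.11543493839987148), np.float64(0.040702889478596335)) 48.5667
50.6
L force [(np.float64(8.6), -0.5), (np.float64(9.2), -0.6), (np.float64(10.2), -0.4), (np.float64(11.5), -0.9), (np.float64(12.1), 7.2), (np.float64(12.4), 20.0)] t 52.1
(np.float64(0.012357382867975), np.float64(0.11503228427629958), np.float64(0.04067129520935657)) 52.1
```

```bash
python3 - <<'E'
import h; from h import *
setA(38)
lift(.3); goto(-1,.012,gap=.003,speed=.3)
r,_=push(-1,.020,fmax=11,step=.0012,speed=.03)
lift(.3); x,y,z=inv(); move_linear(tcp(x-.06,y,z+.03),None,.25); print(read_clock(),F())
p,d=capture("top"); cv2.imwrite("pics/top6.png",cv2.resize(p[160:340,220:460,::-1],(800,600),interpolation=cv2.INTER_CUBIC))
p,d=capture("side"); cv2.imwrite("pics/side6.png",p[:,:,::-1])
E
```

```text
R force [(np.float64(10.4), 0.3), (np.float64(10.9), 0.2), (np.float64(12.0), 0.5), (np.float64(13.2), 0.4), (np.float64(13.8), 9.8), (np.float64(14.0), 25.7)] t 55.63
56.7333 (np.float64(0.580032613409127), np.float64(0.047525273984147964), np.float64(-0.7703118012940252))
```

View pics/top6.png

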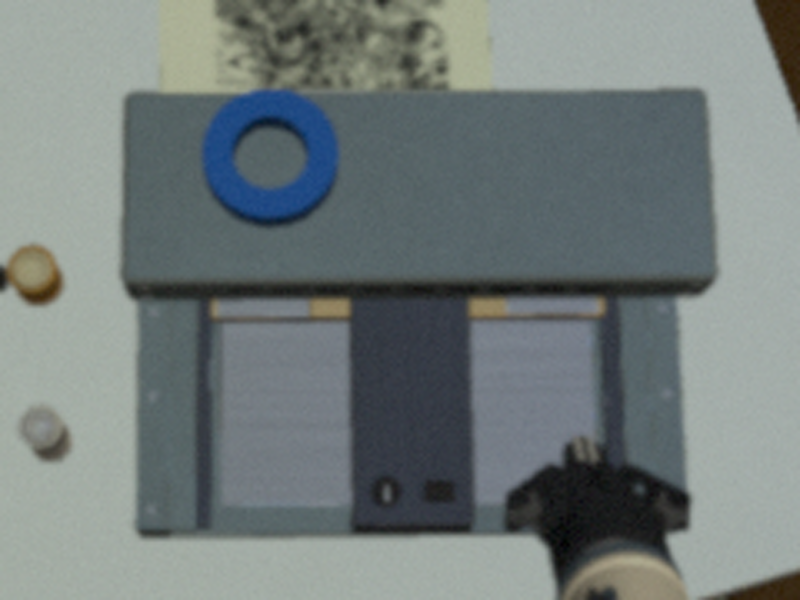

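View pics/side6.png

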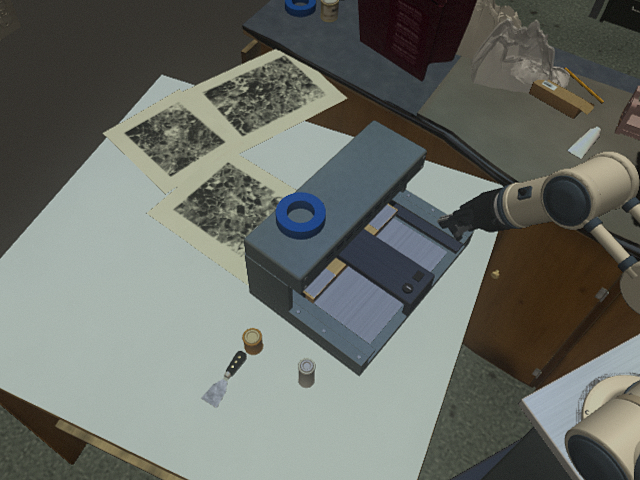

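The near edge now lies straight at zoom row about 317–319, parallel to the housing edge. The tins, tape and scraper haven't moved, and the gripper is free of everything, so I'm handing in.

```bash
python3 -c "
from station import *
job_done(); print(read_clock())"
```

```text
the job is handed in; nothing more can be done
the job is handed in; nothing more can be done
```

The cover board is home at both ends and the bed is uncovered. I pushed the left and right strike plates in turn with the gripper shut and leaned back 20 to 38 degrees. Sliding took about 2 to 6 N and the board never jammed.

- **Stops:** both ends came up hard against the rear stops, left at unit x ≈ 12.0 mm and right at ≈ 13.8 mm. I re-touched each end afterwards and neither had moved. The 1.8 mm difference fits the error in my estimate of the unit's yaw.
- **Forces:** pressing against the stops peaked at about 22 N on the left and 26 N on the right. That is above the 11 to 12 N cut-off I had set, because the force rose sharply within a single step. It is well under the limits.
- **Surroundings:** the last pictures show the near edge straight along the housing, and the tins, tape and scraper where they were. The gripper was clear of everything when I handed in, at about 57 s.

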